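# Snap the sealed dust cap onto the spare microscope lens

### The job

One of the two microscope lenses standing nose-up on the bench is bare: take the wider of the two loose dust caps by its knob, set it over the bare nose and press it straight down until it clicks. Then go on pressing firmly so that its rim squeezes the rubber seal, and finish while still holding it pressed down: do not let go or ease off. Leave the slim cap and the block between the lenses where they are.

Things in the scene. Friction and masses are not known exactly. Their poses are not given: they have to be found in the camera images.
- cap_mid (a point): Centre, half-way up, of the loose wide cap: black plastic, 50 g, upright (z up), mouth down, 54 mm tall. Skirt 46 mm diameter; its flat top, on which fingertips may push, is 7 mm above this point; on that a round knob 20 mm diameter, 20 mm tall, to grip from above. Bore 30 mm deep, 40 mm wide, but 34 mm at the rim: a lip 3 mm tall. Rim 27 mm below this point.
- nose_tip (a point): Centre of the flat tip of the bare lens's nose, 99 mm above the bench, z up. Smooth metal nose, 31 mm diameter, narrowing in a cone over its top 9 mm to 16 mm at the tip. When the cap is home its centre is 4 mm above this point with the seal free, 1 mm above with the seal fully squeezed.
- catches (a point): On the nose's axis, 15.5 mm below its tip, at the height of four sprung steel balls that stand out of the nose to a 38 mm circle. The cap's rim meets them about 3.5 mm above this point; 7 to 11 N pushes it past. As the rim passes this point it clicks: the push drops and the balls draw the cap down by up to about 10 N until the rim is near the seal, whose top is 7.5 mm below this point.
- lens: The bare lens, fixed to the bench: origin at the centre of the underside of its black foot (90 mm diameter, 12 mm high), z up. Dark barrel 56 mm diameter up to 70 mm; on it a black rubber seal ring, 47 mm diameter, its top at 76 mm; then the nose up to 99 mm.
- seal (a joint): How far the rubber seal under the cap's rim is squeezed, m: 0 free, 0.003 fully down. Stiff spring: 2 N to start, 5 N more per mm, 17 N fully down, then a hard stop.
- slim_cap_mid (a point): Centre (half-way up) of the loose slim cap, which is not for this lens: black, 32 mm diameter, 44 mm tall, 14 mm knob, standing upright on the bench. Leave it.
- slim_lens: The other lens, fixed to the bench, already capped: origin at the centre of the underside of its 90 mm foot, z up; 38 mm barrel, 108 mm tall in all. Not to be worked on.
- gauge_block: Loose steel block 35 x 24 x 22 mm lying between the lenses, origin at the centre of its underside. Leave it.
Mind the look-alikes: they are no part of the job. What is shaped like the part that bears cap_mid but blue or green is not meant.

How it is judged:
By the outcome, as a careful person would: the job done as asked, in the order asked, and still so for the second after the job is handed in, while the arm keeps its last pose, push and grip.
It also fails if it takes over 48 s, if anything falls off the work surface, if the arm or the gripper's body presses on something with over 40 N, if the wrist force passes 120 N, or if a joint passes its speed limit or range.

### The arm

A 6-joint arm with a two-finger parallel gripper is mounted at the origin on the work surface. World frame = base frame: x ahead of the robot, y to its left, z up, the work surface at z = 0. Lengths are in mm, angles in rad, forces in N, time in s.
With the tool pointing down it reaches from about 300 to 775 mm from the base axis. Payload 14.6 kg.
Tool frame: the origin (TCP) lies at the very end of the fingers, on their centre line; the grasp point (between the pads) lies 19 mm behind it; z points along the fingers, y is the line along which they close (so a half turn about z gives the same grasp; the last joint's range is limited). The gripper opens to 94 mm and grips with 3 to 60 N. Pads are 16 mm wide; open, the fingers measure 119 mm over their backs; the gripper's body (75 mm by 177 mm) begins 78 mm behind the grasp point.
Start: joints at [1.053, 0.3, 1.521, -0, 1.321, -0.067], TCP at [239.623, 495.045, 181.146] pointing down, gripper open.
Joint ranges: [-3.03, 3.03], [-0.79, 2.21], [0.23, 2.52], [-1.04, 4.18], [0, 3.07], [-2.55, 2.55]. Speed limits (rad/s): [2.22, 2.22, 2.57, 3.14, 3.14, 3.14].

### API

Orientations are given as [roll, pitch, yaw] about the fixed x, y, z axes, in that order (R = Rz(yaw) Ry(pitch) Rx(roll)).
In Python, from cell import manip, eyes, ticket gives the robot as it stands. The module is installed in compiled form; this text tells all that it offers.
- The arm moves only by the tool arm_command, never from a script. Its argument "plan" is a list of rows, each a list of 5 numbers: the opening, from -1 (shut) to 1 (fully open), then the shift along the tool's x, y, z in m, then the turn about the tool's z in rad. In form: [[jaw, dx, dy, dz, roll], ...]. A call has 1 to 20 rows; each row shifts and turns the commanded pose from where the row before left it, along the tool's axes as they then stand; what a row does not reach is not made up. A row lasts 1/8 s, in which the tool goes at most 62.5 mm and 10.7 degrees, less where a joint would pass 70% of its speed; a pose out of reach is approached as far as the arm can. A call is refused whole if a number of a shift passes 0.0625 or a number of a turn 0.188, either way. A call with a gripper value outside its range is refused whole. The fingers move at their own pace and stop on an object; "newtons" is the grip in N (left out, the last holds). Time passes only in rows, so rows that do not move let the fingers close. It gives the time, the measured TCP pose, the force, the opening and the grip force at its end, in the units of the state.
- manip.read_state(): the state, without advancing time (a new reading comes with each control period).
- eyes.camera(name): name is "side" or "top"; returns a dict with "img" (480x640x3 uint8, blue, green, red), "z_map" (480x640 float32, mm along the optical axis (not along the pixel's ray), 0 where there is no reading), "fx", "fy", "cx", "cy" (pixels), "eye" and "orientation" of the camera in the world. Camera axes: x right, y down, z forward; pixel columns grow to the right and rows downward; lengths in mm; the calibration is good to about 2 mm. A picture is of the moment at which its call begins.
- ticket.sign_off(): hands the job in; it is judged then, once.
The state is a dict: "clock": time; "joints": joint angles; "qd": joint speeds; "effort": joint torques, N m; "eef_pos": TCP position; "eef_rot": TCP orientation; "wrist_force": force on the tool from outside, world axes, zero at the start; "moment": the same for the moment, N m; "finger_gap": finger opening in mm; "finger_force": force on a finger pad.
Only numpy, scipy, OpenCV 4.12 (cv2) and the standard library are available. Lean on these libraries where they do the work, as an engineer would, in place of code of your own. Each camera call takes 0.05 s, during which the arm holds its last target. There are 200 camera calls.

## Working session

There is one attempt and no reset: what is moved stays moved. The work goes in short steps, Python scripts to look and compute and a tool call to move; the robot and the scene stay as the last step left them, time stands still between calls to the robot, and variables do not carry over. Pictures are saved under pics/ and viewed, at most 10 in all, crops included, and the job is handed in when it is done.

Besides the shell and the picture viewer there is one more tool, called after "Call:" as name(argument=value, ...) on one line, values as JSON. arm_command: Moves the arm, as the interface text tells. Its arguments: {"type":"object","properties":{"plan":{"type":"array"},"newtons":{"type":"number"}},"required":["plan"]}

```bash
mkdir -p pics; cat > h.py <<'E'
import numpy as np, cv2
from cell import manip, eyes, ticket
from scipy.spatial.transform import Rotation as R
def cam(n):
    c=eyes.camera(n); o=np.array(c["orientation"],float)
    c["R"]=o if o.shape==(3,3) else R.from_euler('xyz',o).as_matrix()
    z=c["z_map"]; v,u=np.mgrid[:480,:640]
    P=np.stack([(u-c["cx"])/c["fx"]*z,(v-c["cy"])/c["fy"]*z,z],-1)
    c["P"]=P@c["R"].T+np.array(c["eye"]); c["P"][z==0]=np.nan
    return c
E
python3 - <<'E'
from h import *
for n in("top","side"):
    c=cam(n); cv2.imwrite(f"pics/{n}0.png",c["img"]); print(n,c["eye"],c["orientation"],c["fx"],c["cx"],c["cy"]); np.savez(f"{n}0.npz",P=c["P"],img=c["img"])
print(manip.read_state())
E
```

```text
top [416.13862822  -1.50749284 838.2940347 ] [-3.05368842 -0.02356628 -1.55238898] 443.23983587375943 322.97965903193244 236.35793117508942
side [ 164.45188021 -398.4793306   463.90869954] [-2.18079474 -0.00777932 -0.71848773] 440.4778937110487 323.3893780848571 244.74087679923937
{'clock': 0.1, 'joints': array([ 1.05334833e+00,  3.00394339e-01,  1.52153475e+00, -1.49942151e-06,
        1.32070018e+00, -6.66254327e-02]), 'qd': array([-5.00804894e-04, -8.90311086e-05, -1.46123933e-03, -3.44752034e-04,
        1.63495629e-03, -6.59812736e-04]), 'effort': array([ 8.56123006e-04, -5.32641935e+01, -3.53284764e+01,  7.09567009e-02,
        2.34738900e-02, -6.08000937e-05]), 'eef_pos': array([239.52125783, 494.80826432, 180.6480463 ]), 'eef_rot': array([-3.14055823e+00, -6.75652465e-05,  2.69077043e+00]), 'wrist_force': array([ 0.02978132,  0.09979474, -0.02736809]), 'moment': array([ 0.03379349, -0.01843803,  0.00447869]), 'finger_force': 0.0, 'finger_gap': 93.7470771179101}
```

View pics/top0.png

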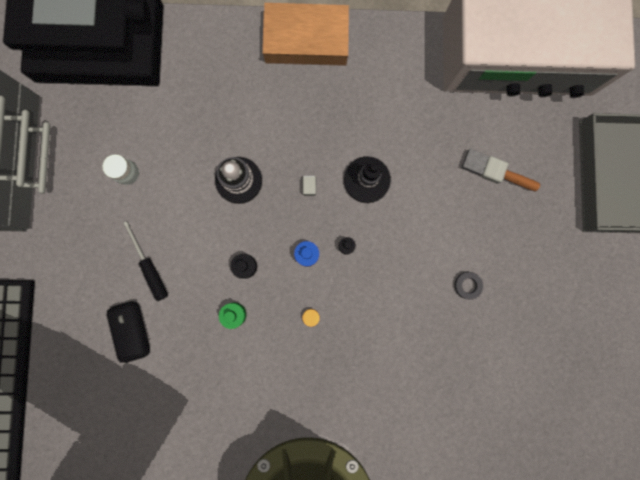

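View pics/side0.png

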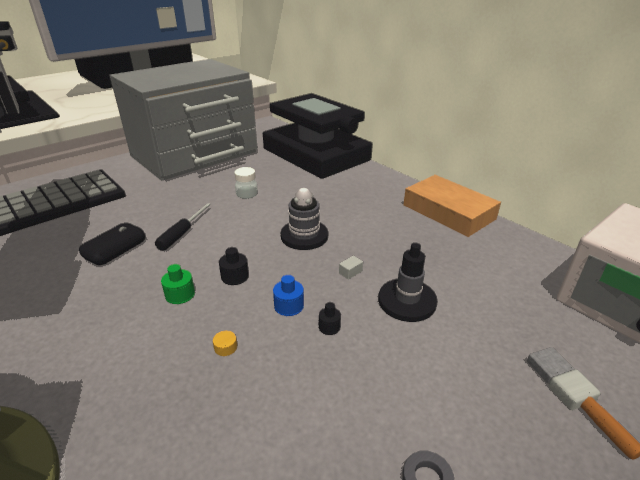

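Top view: possible wide caps are black (243,266), blue (306,253), green (232,316) and the small black slim one (346,245). The bare lens is at (238,178), with its nose tip at about (232,168), and the capped lens is at (367,178). I choose the black cap at (243,266), which is (233,267) in the side view. Next I measure it and check it in a crop.

```bash
python3 - <<'E'
from h import *
D={n:np.load(f"{n}0.npz") for n in("top","side")}
def fit(p):  # algebraic circle fit
    h=cv2.convexHull(p.astype(np.float32))[:,0]; c,r=cv2.minEnclosingCircle(h.astype(np.float32)); return np.round(c,1),round(r,1)
def win(n,u,v,w): return D[n]["P"][v-w:v+w,u-w:u+w].reshape(-1,3)
for nm,px in dict(cap=dict(top=(243,266),side=(233,267)),slim=dict(top=(346,245),side=(330,318)),lens=dict(top=(236,174),side=(304,215)),blk=dict(top=(308,185),side=(350,267)),blue=dict(top=(306,253),side=(288,296))).items():
  for n,(u,v) in px.items():
    p=win(n,u,v,24 if nm=="lens" else 15); p=p[~np.isnan(p[:,0])]
    print(nm,n,"zmax",p[:,2].max().round(1),"floor",np.percentile(p[:,2],5).round(1))
    for a,b in dict(cap=[(8,30),(30,38),(48,60)],slim=[(8,60)],lens=[(8,15),(73,79),(78,88),(95,105)],blk=[(12,30)],blue=[(8,30),(48,60)])[nm]:
      q=p[(p[:,2]>a)&(p[:,2]<b)]
      if len(q)>3: print("  ",a,b,len(q),fit(q[:,:2]),q.mean(0).round(1))
a=cv2.resize(D["top"]["img"][145:300,190:390],(800,620))[:590]
cv2.imwrite("pics/crop.png",a)
E
```

```text
cap top zmax 57.6 floor -1.4
   8 30 36 (array([430.1, 117.9]), 21.2) [429.6 107.4  18.4]
   30 38 387 (array([431.1, 126. ]), 23.0) [430.9 125.1  34.1]
   48 60 101 (array([431.3, 126.1]), 9.8) [431.1 125.9  54.2]
cap side zmax 56.6 floor 0.4
   8 30 300 (array([429.9, 121.9]), 22.7) [423.3 109.4  19.6]
   30 38 314 (array([431.3, 124.2]), 23.8) [427.8 118.9  34.2]
   48 60 54 (array([429.4, 122.8]), 9.6) [427.4 119.   52.2]
slim top zmax 46.6 floor -2.0
   8 60 239 (array([472.7, -62.8]), 15.8) [472.3 -62.   29.2]
slim side zmax 45.8 floor -0.5
   8 60 506 (array([472.1, -64.7]), 16.5) [468.4 -68.9  25.8]
lens top zmax 102.6 floor -1.3
   8 15 621 (array([594.1, 143.9]), 44.8) [588.1 135.1  11.9]
   73 79 243 (array([594.3, 145.4]), 24.8) [590.9 141.3  75.9]
   78 88 52 (array([594.1, 144.2]), 21.4) [586.5 138.3  83.9]
   95 105 135 (array([593.2, 143.1]), 12.2) [593.2 142.9  98.3]
lens side zmax 100.2 floor -0.3
   8 15 299 (array([594. , 143.1]), 45.0) [591.3 138.5  12.5]
   73 79 168 (array([593.2, 141.7]), 23.5) [587.9 133.7  76.2]
   78 88 94 (array([593. , 141.8]), 18.0) [586.8 133.7  83.6]
   95 105 50 (array([593.9, 142.1]), 11.8) [590.4 137.5  97.3]
blk top zmax 25.2 floor -2.0
   12 30 227 (array([584.5,   9.4]), 19.9) [584.1   9.4  21.9]
blk side zmax 24.2 floor -0.7
   12 30 288 (array([585.8,   8.2]), 21.2) [582.    5.4  20.2]
blue top zmax 57.9 floor -1.7
   8 30 6 (array([436.9,   3.5]), 9.9) [435.7   4.1  24.7]
   48 60 97 (array([456. ,  11.4]), 9.7) [455.7  11.2  54.1]
blue side zmax 55.2 floor 1.2
   8 30 306 (array([452.8,   8. ]), 22.6) [445.2  -3.8  19.8]
   48 60 57 (array([454.6,   8.2]), 9.6) [451.9   4.7  52. ]
```

View pics/crop.png

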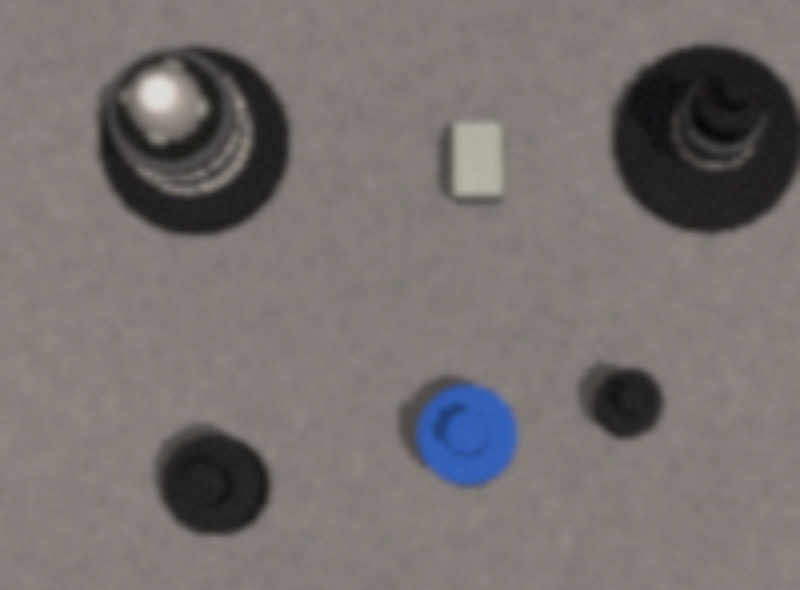

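The crop shows the black wide cap at (215,483), clearly larger than the slim one at (628,402). The bare metal nose is at (160,95) and the block at (478,160). First I square up the tool (yaw to π, so tool x = -X, y = Y, z = -Z) and travel to above the cap.

Call:
arm_command(plan=[[1,0,0,0,-0.15],[1,0,0,0,-0.15],[1,0,0,0,-0.151],[1,-0.019,-0.037,0.007,0],[1,-0.019,-0.037,0.007,0],[1,-0.019,-0.037,0.007,0],[1,-0.019,-0.037,0.007,0],[1,-0.019,-0.037,0.007,0],[1,-0.019,-0.037,0.007,0],[1,-0.019,-0.037,0.007,0],[1,-0.019,-0.037,0.007,0],[1,-0.019,-0.037,0.007,0],[1,-0.019,-0.037,0.007,0],[1,0,0,0,0],[1,0,0,0,0]], newtons=20)

```text
clock: 1.98
eef_pos: [429.5, 125.4, 111.1]
eef_rot: [3.142, -0.0, 3.141]
wrist_force: [0.3, -0.2, 0.2]
finger_gap: 93.7
finger_force: 0.0
```

Call:
arm_command(plan=[[1,-0.001,0,0.02,0],[1,0,0,0.02,0],[1,0,0,0.02,0],[1,0,0,0.008,0],[1,0,0,0.006,0],[1,0,0,0,0],[1,0,0,0,0]])

```text
clock: 2.85
eef_pos: [431.0, 125.2, 37.7]
eef_rot: [3.141, 0.001, -3.141]
wrist_force: [0.3, 0.8, 0.1]
finger_gap: 94.4
finger_force: 0.0
```

```bash
python3 - <<'E'
from h import *
c=cam("side"); cv2.imwrite("pics/side1.png",cv2.resize(c["img"][200:320,160:320],(800,600)))
E
```

```text
(no output)
```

View pics/side1.png

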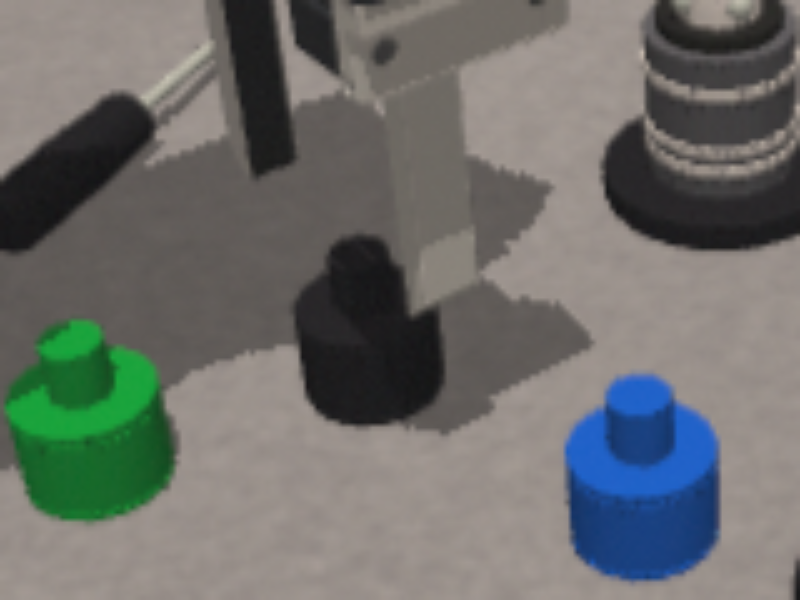

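The fingers straddle the black cap, with its knob at (360,270) in the crop. I go down a little more and close.

Call:
arm_command(plan=[[1,0,0,0.0015,0],[-1,0,0,0,0],[-1,0,0,0,0],[-1,0,0,0,0],[-1,0,0,0,0],[-1,0,0,0,0],[-1,0,0,0,0],[-1,0,0,0,0],[-1,0,0,0,0],[-1,0,0,0,0],[-1,0,0,0,0]], newtons=30)

```text
clock: 4.28
eef_pos: [430.7, 125.1, 35.7]
eef_rot: [3.142, 0.0, -3.141]
wrist_force: [-0.4, -0.7, -0.0]
finger_gap: 0.8
finger_force: 0.0
```

The fingers closed to 0.8 mm with no force, so they missed the knob. I look before doing anything else.

```bash
python3 - <<'E'
from h import *
s=cam("side"); t=cam("top")
cv2.imwrite("pics/x2.png",np.hstack([cv2.resize(s["img"][190:330,160:300],(400,400)),cv2.resize(t["img"][210:310,190:290],(400,400))]))
s0=manip.read_state(); print(s0["finger_gap"],s0["finger_force"],s0["wrist_force"])
E
```

```text
0.41114273335320106 0.0 [-0.26951859 -0.35034249 -0.15636669]
```

View pics/x2.png

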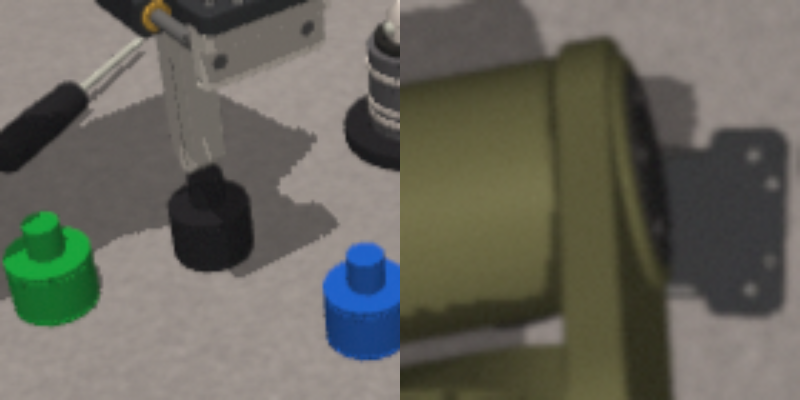

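```bash
python3 - <<'E'
from h import *
s=cam("side"); st=manip.read_state(); print(st["eef_pos"],st["joints"])
def proj(p): q=s["R"].T@(np.array(p)-s["eye"]); return np.round([q[0]/q[2]*s["fx"]+s["cx"],q[1]/q[2]*s["fy"]+s["cy"]])
print("tcp px",proj(st["eef_pos"]),"knob top px",proj([430.7,125,54]))
for v in range(225,285,4): print(v,[tuple(s["P"][v,u].round()) for u in (224,230,236)])
E
```

```text
[430.68847067 125.09597433  35.63525083] [ 2.00960334e-01  2.67684088e-01  1.94213103e+00  3.61098745e-05
  9.31830734e-01 -1.37005884e+00]
tcp px [232. 260.] knob top px [231. 250.]
225 [(np.float64(421.0), np.float64(116.0), np.float64(110.0)), (np.float64(429.0), np.float64(113.0), np.float64(108.0)), (np.float64(439.0), np.float64(113.0), np.float64(104.0))]
229 [(np.float64(421.0), np.float64(117.0), np.float64(102.0)), (np.float64(428.0), np.float64(113.0), np.float64(101.0)), (np.float64(437.0), np.float64(110.0), np.float64(99.0))]
233 [(np.float64(421.0), np.float64(119.0), np.float64(94.0)), (np.float64(428.0), np.float64(114.0), np.float64(94.0)), (np.float64(437.0), np.float64(113.0), np.float64(90.0))]
237 [(np.float64(421.0), np.float64(122.0), np.float64(86.0)), (np.float64(426.0), np.float64(113.0), np.float64(88.0)), (np.float64(436.0), np.float64(112.0), np.float64(84.0))]
241 [(np.float64(421.0), np.float64(124.0), np.float64(77.0)), (np.float64(425.0), np.float64(113.0), np.float64(81.0)), (np.float64(435.0), np.float64(112.0), np.float64(77.0))]
245 [(np.float64(
[... 1068 characters left out ...]
at64(410.0), np.float64(117.0), np.float64(31.0)), (np.float64(416.0), np.float64(107.0), np.float64(34.0)), (np.float64(425.0), np.float64(105.0), np.float64(31.0))]
273 [(np.float64(410.0), np.float64(117.0), np.float64(24.0)), (np.float64(416.0), np.float64(110.0), np.float64(25.0)), (np.float64(424.0), np.float64(104.0), np.float64(24.0))]
277 [(np.float64(410.0), np.float64(121.0), np.float64(13.0)), (np.float64(416.0), np.float64(111.0), np.float64(16.0)), (np.float64(423.0), np.float64(105.0), np.float64(16.0))]
281 [(np.float64(410.0), np.float64(122.0), np.float64(4.0)), (np.float64(415.0), np.float64(111.0), np.float64(9.0)), (np.float64(422.0), np.float64(105.0), np.float64(8.0))]
```

Call:
arm_command(plan=[[1,0,0,0,0],[1,0,0,0,0],[1,0,0,0,0],[1,0,0,0,0],[1,0,0,0,0],[1,0,0,0,0],[1,0,0,0,0],[1,0,0,0,0]])

```text
clock: 5.42
eef_pos: [430.7, 125.1, 35.7]
eef_rot: [-3.142, 0.0, -3.141]
wrist_force: [1.1, 0.7, 0.7]
finger_gap: 77.0
finger_force: 0.0
```

```bash
python3 - <<'E'
from h import *
s=cam("side"); st=manip.read_state(); print(st["eef_pos"],st["finger_gap"])
def proj(p): q=s["R"].T@(np.array(p)-s["eye"]); return np.round([q[0]/q[2]*s["fx"]+s["cx"],q[1]/q[2]*s["fy"]+s["cy"]])
for y in(78,66,172,184): print(y,[tuple(proj([x,y,36])) for x in(423,439)])
P=s["P"]
for nm,ys in dict(near=(50,95),far=(155,200)).items():
  m=(P[...,0]>405)&(P[...,0]<455)&(P[...,1]>ys[0])&(P[...,1]<ys[1])&(P[...,2]>20)&(P[...,2]<110)
  q=P[m]; print(nm,len(q),"lowest z",np.sort(q[:,2])[:12].round(), "x",np.percentile(q[:,0],[3,50,97]).round(),"y",np.percentile(q[:,1],[3,50,97]).round())
cv2.imwrite("pics/x3.png",cv2.resize(s["img"][200:300,170:290],(720,600)))
E
```

```text
[430.69361725 125.07899112  35.63893918] 80.837681085261
78 [(np.float64(244.0), np.float64(275.0)), (np.float64(253.0), np.float64(271.0))]
66 [(np.float64(248.0), np.float64(279.0)), (np.float64(257.0), np.float64(275.0))]
172 [(np.float64(213.0), np.float64(248.0)), (np.float64(222.0), np.float64(245.0))]
184 [(np.float64(210.0), np.float64(245.0)), (np.float64(218.0), np.float64(242.0))]
near 348 lowest z [61. 61. 63. 63. 65. 65. 65. 66. 66. 66. 67. 67.] x [420. 426. 439.] y [74. 76. 85.]
far 349 lowest z [60. 61. 61. 61. 61. 61. 61. 61. 61. 61. 62. 62.] x [420. 427. 439.] y [163. 165. 174.]
```

View pics/x3.png

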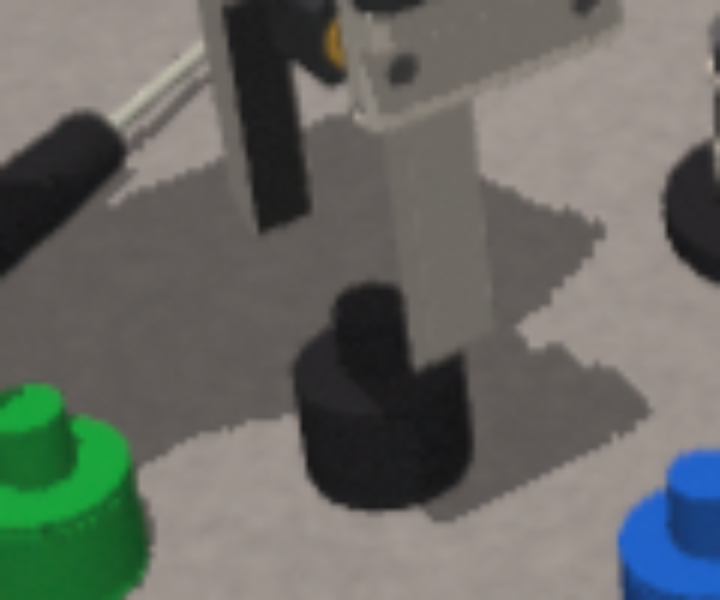

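Both fingers end at z≈60, although the state reports the TCP at 35.7: the real tips are about 24 mm above the reported ones. In x and y they agree. I set the gap to about 32 mm and feel downwards for the cap's flat top.

Call:
arm_command(plan=[[-0.32,0,0,0,0],[-0.32,0,0,0,0],[-0.32,0,0,0,0],[-0.32,0,0,0,0],[-0.32,0,0,0,0],[-0.32,0,0,0,0],[-0.32,0,0,0.007,0],[-0.32,0,0,0.007,0],[-0.32,0,0,0.006,0],[-0.32,0,0,0,0],[-0.32,0,0,0,0]])

```text
clock: 6.85
eef_pos: [430.8, 125.1, 15.7]
eef_rot: [3.142, 0.0, -3.141]
wrist_force: [-0.6, -0.4, -0.2]
finger_gap: 31.6
finger_force: 0.0
```

Call:
arm_command(plan=[[-0.32,0,0,0.001,0],[-0.32,0,0,0.001,0],[-0.32,0,0,0,0],[-0.32,0,0,0,0]])

```text
clock: 7.35
eef_pos: [430.7, 125.1, 13.7]
eef_rot: [-3.142, 0.0, -3.141]
wrist_force: [-0.2, -0.1, -0.0]
finger_gap: 31.8
finger_force: 0.0
```

Call:
arm_command(plan=[[-0.32,0,0,0.001,0],[-0.32,0,0,0.001,0],[-0.32,0,0,0,0],[-0.32,0,0,0,0]])

```text
clock: 7.85
eef_pos: [430.7, 125.1, 11.6]
eef_rot: [-3.142, -0.0, -3.141]
wrist_force: [-0.4, 0.0, -0.1]
finger_gap: 31.9
finger_force: 0.0
```

Call:
arm_command(plan=[[-0.32,0,0,0.001,0],[-0.32,0,0,0,0],[-0.32,0,0,0,0]])

```text
clock: 8.22
eef_pos: [430.7, 125.1, 10.6]
eef_rot: [-3.142, -0.0, -3.141]
wrist_force: [0.2, 0.9, -0.2]
finger_gap: 32.0
finger_force: 0.0
```

Call:
arm_command(plan=[[-0.32,0,0,0.001,0],[-0.32,0,0,0,0],[-0.32,0,0,0,0]])

```text
clock: 8.6
eef_pos: [430.8, 125.1, 10.0]
eef_rot: [3.142, 0.0, -3.141]
wrist_force: [-2.3, -0.1, 5.8]
finger_gap: 31.9
finger_force: 3.0
```

Contact at a reported z of about 10.1, where the flat top is at 34. I ease up 0.8 mm and grip.

Call:
arm_command(plan=[[-0.32,0,0,-0.0008,0],[-1,0,0,0,0],[-1,0,0,0,0],[-1,0,0,0,0],[-1,0,0,0,0],[-1,0,0,0,0]], newtons=40)

```text
clock: 9.35
eef_pos: [430.7, 125.1, 10.4]
eef_rot: [-3.142, -0.0, -3.141]
wrist_force: [0.5, -0.1, -0.6]
finger_gap: 19.0
finger_force: 40.0
```

Call:
arm_command(plan=[[-1,0,0,-0.005,0],[-1,0,0,-0.015,0],[-1,0,0,-0.025,0],[-1,0,0,-0.03,0],[-1,0,0,-0.025,0],[-1,0,0,-0.015,0],[-1,-0.01,0.001,0,0],[-1,-0.02,0.002,0,0],[-1,-0.025,0.003,0,0],[-1,-0.027,0.003,0,0],[-1,-0.027,0.003,0,0],[-1,-0.025,0.003,0,0],[-1,-0.019,0.002,0,0],[-1,-0.01,0.0015,0,0],[-1,0,0,0,0],[-1,0,0,0,0],[-1,0,0,0,0]])

```text
clock: 11.48
eef_pos: [593.4, 143.6, 125.6]
eef_rot: [3.142, 0.0, -3.141]
wrist_force: [0.3, 0.1, -1.2]
finger_gap: 19.1
finger_force: 40.0
```

```bash
python3 - <<'E'
from h import *
from scipy.optimize import least_squares
s=cam("side"); st=manip.read_state(); print(st["eef_pos"],st["finger_gap"],st["wrist_force"])
P=s["P"]
def circ(a,b,r,xy=(593.5,143)):
  m=(np.hypot(P[...,0]-xy[0],P[...,1]-xy[1])<r+6)&(P[...,2]>a)&(P[...,2]<b); q=P[m]
  f=least_squares(lambda c:np.hypot(q[:,0]-c[0],q[:,1]-c[1])-r,xy,loss="soft_l1"); print(a,b,len(q),f.x.round(1),round(np.median(abs(f.fun)),2))
circ(20,66,28); circ(115,138,23); circ(112,136,23)
z=P[(np.hypot(P[...,0]-593.5,P[...,1]-143)<30)][:,2]; print(np.histogram(z,np.arange(60,180,5)))
cv2.imwrite("pics/x4.png",cv2.resize(s["img"][130:250,230:390],(800,600)))
E
```

```text
[593.45797557 143.61625275 125.67723044] 19.20468999368686 [-0.68495433  0.00233477 -0.09640797]
20 66 667 [594.7 143.3] 0.67
115 138 301 [594.7 144.5] 0.57
112 136 271 [594.7 144.5] 0.6
(array([ 74,  84, 131, 135,  42,  55,  63,  70,   7,   0,   0,  46,  71,
        68,  77,  72,  72, 135,  78,  50,  70,  74,  77]), array([ 60,  65,  70,  75,  80,  85,  90,  95, 100, 105, 110, 115, 120,
       125, 130, 135, 140, 145, 150, 155, 160, 165, 170, 175]))
```

View pics/x4.png

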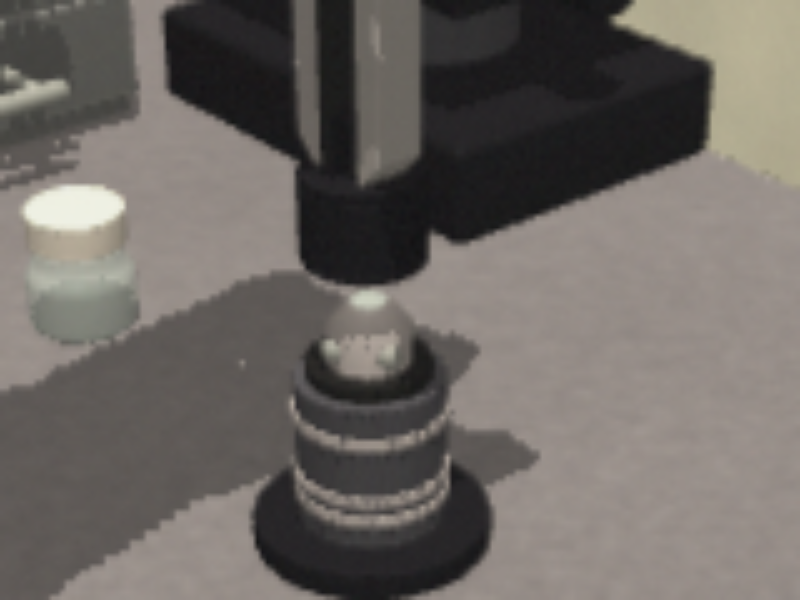

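The cap is gripped upright, with its skirt at (363,225) above the nose tip at (370,300). The depth fit puts the cap about 1.2 mm towards +y of the lens. I correct that and go down over the cone, stopping above the catches.

Call:
arm_command(plan=[[-1,0,-0.0011,0.004,0],[-1,0,0,0.004,0],[-1,0,0,0.004,0],[-1,0,0,0.003,0],[-1,0,0,0.003,0],[-1,0,0,0,0],[-1,0,0,0,0]])

```text
clock: 12.4
eef_pos: [593.8, 142.5, 107.6]
eef_rot: [3.142, 0.0, -3.141]
wrist_force: [0.5, 0.3, -0.3]
finger_gap: 19.3
finger_force: 40.0
```

Call:
arm_command(plan=[[-1,0,0,0.002,0],[-1,0,0,0.002,0],[-1,0,0,0.002,0],[-1,0,0,0.0015,0],[-1,0,0,0,0],[-1,0,0,0,0]])

```text
clock: 13.15
eef_pos: [593.7, 142.5, 100.0]
eef_rot: [-3.142, 0.0, -3.141]
wrist_force: [0.4, 0.5, -0.7]
finger_gap: 19.0
finger_force: 40.0
```

No contact yet. Now I press on to the catches.

Call:
arm_command(plan=[[-1,0,0,0.001,0],[-1,0,0,0.001,0],[-1,0,0,0.001,0],[-1,0,0,0,0],[-1,0,0,0,0]])

```text
clock: 13.78
eef_pos: [593.8, 142.6, 97.0]
eef_rot: [3.141, 0.0, -3.141]
wrist_force: [0.2, -0.0, -0.0]
finger_gap: 19.2
finger_force: 40.0
```

Call:
arm_command(plan=[[-1,0,0,0.001,0],[-1,0,0,0.001,0],[-1,0,0,0,0],[-1,0,0,0,0]])

```text
clock: 14.28
eef_pos: [594.2, 142.6, 95.9]
eef_rot: [3.141, 0.002, -3.141]
wrist_force: [-1.9, 1.3, 8.1]
finger_gap: 19.4
finger_force: 40.0
```

Call:
arm_command(plan=[[-1,0,0,0.001,0],[-1,0,0,0.0005,0],[-1,0,0,0,0],[-1,0,0,0,0]])

```text
clock: 14.78
eef_pos: [594.2, 142.6, 94.3]
eef_rot: [3.141, 0.002, -3.141]
wrist_force: [-0.8, -0.5, 6.7]
finger_gap: 19.0
finger_force: 40.0
```

Call:
arm_command(plan=[[-1,0,0,0.001,0],[-1,0,0,0.0005,0],[-1,0,0,0,0],[-1,0,0,0,0]])

```text
clock: 15.28
eef_pos: [593.7, 142.5, 91.8]
eef_rot: [-3.142, -0.0, -3.141]
wrist_force: [1.1, 0.6, 1.2]
finger_gap: 19.3
finger_force: 40.0
```

The push dropped from 8 to 1 N, so it has clicked. I go on down to the seal.

Call:
arm_command(plan=[[-1,0,0,0.0015,0],[-1,0,0,0.0015,0],[-1,0,0,0.001,0],[-1,0,0,0.001,0],[-1,0,0,0,0],[-1,0,0,0,0]])

```text
clock: 16.02
eef_pos: [593.8, 142.5, 87.1]
eef_rot: [-3.142, 0.0, -3.141]
wrist_force: [0.9, -0.4, -0.1]
finger_gap: 19.0
finger_force: 40.0
```

Call:
arm_command(plan=[[-1,0,0,0.001,0],[-1,0,0,0.001,0],[-1,0,0,0,0],[-1,0,0,0,0]])

```text
clock: 16.52
eef_pos: [593.9, 142.5, 85.5]
eef_rot: [3.142, 0.001, -3.141]
wrist_force: [-1.8, -0.7, 5.3]
finger_gap: 19.1
finger_force: 40.0
```

Call:
arm_command(plan=[[-1,0,0,0.001,0],[-1,0,0,0.001,0],[-1,0,0,0,0],[-1,0,0,0,0]], newtons=50)

```text
clock: 17.02
eef_pos: [594.1, 142.5, 84.2]
eef_rot: [3.141, 0.001, -3.141]
wrist_force: [-2.8, -1.7, 11.6]
finger_gap: 19.0
finger_force: 50.0
```

Call:
arm_command(plan=[[-1,0,0,0.0008,0],[-1,0,0,0,0],[-1,0,0,0,0],[-1,0,0,0,0]])

```text
clock: 17.52
eef_pos: [594.2, 142.5, 83.7]
eef_rot: [3.141, 0.002, -3.141]
wrist_force: [-3.7, -1.7, 13.2]
finger_gap: 19.5
finger_force: 50.0
```

Call:
arm_command(plan=[[-1,0,0,0.0008,0],[-1,0,0,0,0],[-1,0,0,0,0],[-1,0,0,0,0]])

```text
clock: 18.02
eef_pos: [594.2, 142.5, 83.2]
eef_rot: [3.141, 0.002, -3.141]
wrist_force: [-5.5, -2.2, 16.6]
finger_gap: 18.9
finger_force: 50.0
```

Call:
arm_command(plan=[[-1,0,0,0.0008,0],[-1,0,0,0,0],[-1,0,0,0,0],[-1,0,0,0,0]])

```text
clock: 18.52
eef_pos: [594.4, 142.5, 83.1]
eef_rot: [3.141, 0.003, -3.141]
wrist_force: [-7.7, -2.4, 22.0]
finger_gap: 19.2
finger_force: 50.0
```

The force now rises without travel, so this is the hard stop and the seal is fully squeezed. I add a small margin and check by camera.

Call:
arm_command(plan=[[-1,0,0,0.0004,0],[-1,0,0,0,0],[-1,0,0,0,0],[-1,0,0,0,0],[-1,0,0,0,0],[-1,0,0,0,0]])

```text
clock: 19.27
eef_pos: [594.5, 142.6, 83.1]
eef_rot: [3.141, 0.003, -3.141]
wrist_force: [-8.6, -2.8, 25.3]
finger_gap: 19.0
finger_force: 50.0
```

```bash
python3 - <<'E'
from h import *
s=cam("side"); st=manip.read_state(); print(st["clock"],st["eef_pos"],st["finger_gap"],st["wrist_force"])
cv2.imwrite("pics/x5.png",cv2.resize(s["img"][130:310,200:440],(800,600)))
E
```

```text
19.325 [594.47594642 142.57091972  83.07015904] 19.41180309480932 [-9.22973    -2.30637445 24.55741769]
```

View pics/x5.png

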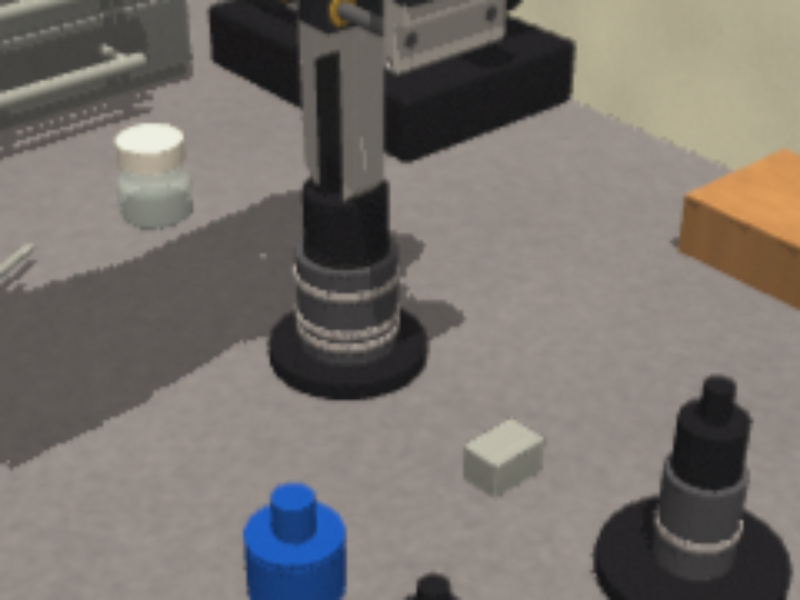

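The cap at (345,225) sits straight and home on the lens. The block at (503,455), the slim cap at (432,585) and the other lens show no sign of being disturbed. I hand in while still pressing with about 25 N.

```bash
python3 -c "
from cell import ticket; print(ticket.sign_off())"
```

```text
the job is handed in; nothing more can be done
None
```

The wide black cap is clicked onto the bare nose and still held down with about 25 N, its seal squeezed to the hard stop; the slim cap and block were left alone, and I handed in at about 19 s.

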